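# Stow the galley rack for sea

### The job

The boat is about to sail: stow the mug, the salt shaker, the pepper mill and the soap pump in the teak rack, each upright and fully down in the holder made for it - the mug in the square holder with its handle out through the open slot, the salt in the small round one, the pepper in the large round one, the soap in the oblong box. Set them in rather than dropping them, and leave everything standing free at the end.

Things in the scene. Friction and masses are not known exactly. Their poses are not given: they have to be found in the camera images.
- mug: small white striped cup, 60 mm across the rim, 49 mm tall, foot 42 mm. Origin at foot level, z up; the cup's axis lies 12 mm from it along own +y. The handle points along own -y, ends 42 mm from the origin, is 14 mm wide, heights 13 to 47 mm. 0.1 kg. Can be gripped across own x near the rim
- salt_shaker: glass salt shaker with grey domed top, round, 44 mm across up to height 74 mm, top 34 mm across, 90 mm tall. Origin at the centre of its underside, z up. About 0.1 kg
- pepper_mill: turned wooden pepper mill, 58 mm across at the foot, round head 49 mm across between heights 123 and 159 mm, small knob above, 170 mm tall. Origin at the centre of its underside, z up; the head does not turn. About 0.18 kg
- soap_pump: green hand soap bottle with a white pump. Body 42 mm (own x) by 60 mm (own y), 98 mm tall, its centre 7 mm along own +y from the origin; above it on that same axis a collar 29 mm across from height 98 to 114 mm and the pump head up to 140 mm, its spout pointing along own -y to 37 mm from the origin. Origin at underside level, z up. About 0.32 kg; the pump does not move
- mug_holder: square teak holder fixed on the rack, inside 70 by 70 mm, walls 6 mm thick, tops 28 mm above the origin; a 28 mm wide open slot in the middle of its -x wall (robot side) for the mug's handle. Origin at the centre of its underside; x, y along its sides, z up; inner floor 5 mm above the origin. The seated mug's origin is 12 mm to the slot side of the centre
- salt_holder: small round teak cup fixed on the rack, bore 54 mm, flaring to 61 mm at the mouth, outside 71 mm, 35 mm high from the origin, inner floor 5 mm above the origin. Origin at the centre of its underside, 10 mm above the counter; x and y along the rack's depth and length
- pepper_holder: large round teak cup fixed on the rack, bore 66 mm, flaring to 73 mm at the mouth, outside 83 mm, 45 mm high from the origin, inner floor 5 mm above the origin. Origin at the centre of its underside, 10 mm above the counter; x and y along the rack's depth and length
- soap_holder: oblong teak box fixed on the rack, closed all round, inside 70 mm (own x) by 54 mm (own y), walls 6 mm thick and 40 mm high from the origin, inner floor 5 mm above the origin. Origin at the centre of its underside, 10 mm above the counter. The soap's long side lies along the box's x, the spout to either end
- rack: fixed teak rack board, 92 mm deep (own x), 420 mm long (own y), its top 10 mm above the counter, with end cheeks and a brass back rail up to 32 mm above the counter. Origin at counter level, under the row of holders. The four holders stand on it in a row along its y, 100 mm apart at -150, -50, 50, 150 mm, in changing order, all with their axes along the rack's

How it is judged (in metres and radians):
At the end, for the whole second after the job is handed in: Each thing stands upright (within 7 degrees), at rest, on the floor of its own holder (within 3 mm of fully down) and within 10 mm of its seated place there; the mug's handle is out through the slot, pointing along it within 20 degrees; the soap's long side lies along its box (x of mug in the frame of mug_holder between -0.022 and -0.002 m and y of mug in the frame of mug_holder between -0.01 and 0.01 m and z of mug in the frame of mug_holder below 0.008 m and angle between the y axis of mug and the x axis of mug_holder, either way round below 0.35 rad and angle between each of mug, salt_shaker, pepper_mill, soap_pump's own z axis and vertical below 0.12 rad and linear speed of each of mug, salt_shaker, pepper_mill, soap_pump below 0.02 m/s and horizontal distance between salt_shaker and salt_holder below 0.01 m and z of salt_shaker in the frame of salt_holder below 0.008 m and horizontal distance between pepper_mill and pepper_holder below 0.01 m and z of pepper_mill in the frame of pepper_holder below 0.008 m and horizontal distance between soap_pump and soap_holder below 0.017 m and z of soap_pump in the frame of soap_holder below 0.008 m); the robot touches nothing.
It fails at once if one of the four things falls free, faster than 0.8 m/s ((linear speed of mug above 0.8 m/s and contact force between mug and the fingers below 0.05 N) or (linear speed of salt_shaker above 0.8 m/s and contact force between salt_shaker and the fingers below 0.05 N) or (linear speed of pepper_mill above 0.8 m/s and contact force between pepper_mill and the fingers below 0.05 N) or (linear speed of soap_pump above 0.8 m/s and contact force between soap_pump and the fingers below 0.05 N)).
It also fails if it takes over 115 s, if anything falls off the work surface, if the arm or the gripper's body presses on something with over 40 N, if the wrist force passes 120 N, or if a joint passes its speed limit or range.

### The arm

A 6-joint arm with a two-finger parallel gripper is mounted at the origin on a cart in front of the work surface, level with it; the furniture and walls round the work are solid. World frame = base frame: x ahead of the robot, y to its left, z up, the work surface at z = 0. Lengths are in mm, angles in rad, forces in N, time in s.
With the tool pointing down it reaches from about 400 to 925 mm from the base axis. Payload 12.5 kg.
Tool frame: the origin (TCP) lies midway between the tips of the shut fingers; the grasp point (between the pads) lies 19 mm behind it; z points along the fingers, y is the line along which they close (so a half turn about z gives the same grasp; the last joint's range is limited). The gripper opens to 95 mm and grips with 3 to 60 N. Pads are 20 mm wide; open, the fingers measure 119 mm over their backs; the gripper's body (75 mm by 180 mm) begins 59 mm behind the grasp point.
Start: joints at [1.125, 0.491, 1.559, -0, 1.092, -0.106], TCP at [208.296, 589.287, 214.661] pointing down, gripper open.
Joint ranges: [-3.1, 3.1], [-0.84, 2.19], [0.05, 2.79], [-1.13, 4.28], [0.06, 2.93], [-2.69, 2.69]. Speed limits (rad/s): [2.22, 2.22, 2.79, 3.14, 3.14, 3.14].

### API

Orientations are given as [roll, pitch, yaw] about the fixed x, y, z axes, in that order (R = Rz(yaw) Ry(pitch) Rx(roll)).
In Python, from cell import * gives the robot as it stands. The module is installed in compiled form; this text tells all that it offers.
- The arm moves only by the tool arm_command, never from a script. Its arguments are lists of equal length, an entry for each row: "delta_pos": the shift along the world's x, y, z in units of 250 mm (1.0 is 250 mm), a list of three; "delta_rot": the turn, a rotation vector about the world's x, y, z in units of 90 degrees (1.0 is 90 degrees), a list of three; "claw": the closure, from 0 (fully open) to 1 (shut). In form: {"delta_pos": [[tx, ty, tz], ...], "delta_rot": [[wx, wy, wz], ...], "claw": [claw, ...]}. A call has exactly 5 rows; each row is the pose to reach, as a shift and turn from the pose commanded when the call began; what a row does not reach only later rows make up. A row lasts 1/12 s, in which the tool goes at most 41.7 mm and 7.16 degrees, less where a joint would pass 70% of its speed; a pose out of reach is approached as far as the arm can. A call with a number of a shift or a turn outside -1 to 1 is refused whole. A call with a gripper value outside its range is refused whole. The fingers move at their own pace and stop on an object; the grip force is fixed at half the most. Time passes only in rows, so rows that repeat a pose let the fingers close, or fill a call up. It gives the time, the measured TCP pose, the force, the opening and the grip force at its end, in the units of the state.
- state(): the state, without advancing time (a new reading comes with each control period).
- read_camera(name): name is "side" or "top"; returns the picture (384x512x3 uint8, red, green, blue); there is no depth.
- calibration(name): a dict with "camera_matrix" (3x3 intrinsics, pixels), "k1" (the pictures are not rectified: a ray, as slopes to the right and down, at radius r is drawn at 1 + k1 r^2 times it, then the intrinsics apply), "T" (4x4, takes a point from camera to world coordinates). Camera axes: x right, y down, z forward; pixel columns grow to the right and rows downward; lengths in mm; the calibration is good to about 2 mm. A picture is of the moment at which its call begins. calibration takes no time and is no camera call.
- job_done(): hands the job in; it is judged then, once.
The state is a dict: "t": time; "joints": joint angles; "qvel": joint speeds; "tau": joint torques, N m; "eef_pos": TCP position; "tcp_rot": TCP orientation; "ft_force": force on the tool from outside, world axes, zero at the start; "moment": the same for the moment, N m; "opening": opening from 0.0 (shut) to 1.0 (fully open); "grip_force": force on a finger pad.
Only numpy, scipy, OpenCV 4.12 (cv2) and the standard library are available. Lean on these libraries where they do the work, as an engineer would, in place of code of your own. Each camera call takes 0.05 s, during which the arm holds its last target. There are 200 camera calls.

## Working session

There is one attempt and no reset: what is moved stays moved. The work goes in short steps, Python scripts to look and compute and a tool call to move; the robot and the scene stay as the last step left them, time stands still between calls to the robot, and variables do not carry over. Pictures are saved under pics/ and viewed, at most 14 in all, crops included, and the job is handed in when it is done.

Besides the shell and the picture viewer there is one more tool, called after "Emit:" by a JSON object that holds its "name" and its "arguments", one argument or row to a line. arm_command: Moves the arm, as the interface text tells. Shifts and turns lie within -1 to 1; 1 stands for 250 mm of shift or 90 degrees of turn. Its arguments: {"type":"object","properties":{"delta_pos":{"type":"array"},"delta_rot":{"type":"array"},"claw":{"type":"array"}},"required":["delta_pos","delta_rot","claw"]}

```bash
mkdir -p pics; cat > h.py <<'E'
from cell import *
import numpy as np, cv2
def snap(n,f):
    im=read_camera(n); cv2.imwrite('pics/'+f,im[:,:,::-1].copy()); return im
def ray(n,u,v):
    c=calibration(n);K=np.array(c['camera_matrix'],float);T=np.array(c['T'],float);k=c['k1']
    d=np.array([(u-K[0,2])/K[0,0],(v-K[1,2])/K[1,1]]);s=d.copy()
    for _ in range(30): s=d/(1+k*(s@s))
    return T[:3,3],T[:3,:3]@np.array([s[0],s[1],1.])
def onz(n,u,v,z):
    o,d=ray(n,u,v);return (o+d*(z-o[2])/d[2])[:2].round(1)
def proj(n,p):
    c=calibration(n);K=np.array(c['camera_matrix'],float);T=np.array(c['T'],float);k=c['k1']
    q=T[:3,:3].T@(np.array(p,float)-T[:3,3]);s=q[:2]/q[2];s=s*(1+k*(s@s))
    return np.array([K[0,0]*s[0]+K[0,2],K[1,1]*s[1]+K[1,2]]).round(1)
E
python3 - <<'E'
from h import *
for n in('top','side'):
    snap(n,n+'0.png');c=calibration(n);print(np.round(c['camera_matrix'],1),c['k1'],np.round(c['T'],3))
print(state())
E
```

```text
[[466.1   0.  259.3]
 [  0.  466.1 193.1]
 [  0.    0.    1. ]] -0.14496010240224894 [[-1.500000e-02 -9.970000e-01  7.700000e-02  3.729920e+02]
 [-1.000000e+00  1.400000e-02 -2.100000e-02  4.174200e+01]
 [ 2.000000e-02 -7.700000e-02 -9.970000e-01  1.126103e+03]
 [ 0.000000e+00  0.000000e+00  0.000000e+00  1.000000e+00]]
[[386.7   0.  252.1]
 [  0.  386.7 194. ]
 [  0.    0.    1. ]] -0.06730933201088753 [[-8.19000e-01  4.81000e-01 -3.12000e-01  8.13968e+02]
 [ 5.73000e-01  6.89000e-01 -4.44000e-01  4.95058e+02]
 [ 1.00000e-03 -5.43000e-01 -8.40000e-01  9.42787e+02]
 [ 0.00000e+00  0.00000e+00  0.00000e+00  1.00000e+00]]
{'t': 0.1, 'joints': array([ 1.12541178e+00,  4.91526226e-01,  1.55937497e+00, -6.45678148e-06,
        1.09169927e+00, -1.05602852e-01]), 'qvel': array([ 0.00263953, -0.00282465, -0.00162512,  0.00098739, -0.00131927,
       -0.00037255]), 'tau': array([ 2.26462435e-03, -6.13629484e+01, -2.58601195e+01,  6.94068871e-02,
        4.70497040e-02, -5.79479342e-05]), 'eef_pos': array([208.19261519, 589.08524893, 214.10810456]), 'tcp_rot': array([-3.14058985e+00, -1.00534926e-04,  2.80181388e+00]), 'ft_force': array([ 0.99556857,  0.14543515, -0.05322883]), 'moment': array([-0.0287822 ,  0.01794235,  0.02391592]), 'grip_force': 0.0, 'opening': 1.0040610050910488}
```

View pics/top0.png

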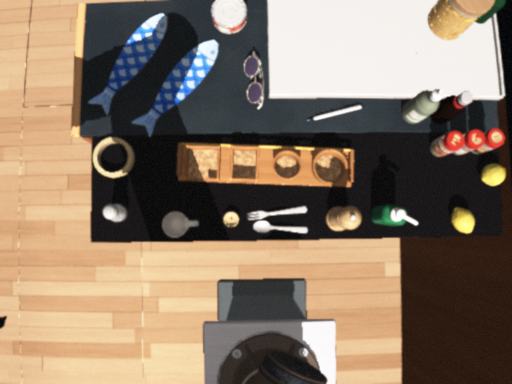

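View pics/side0.png

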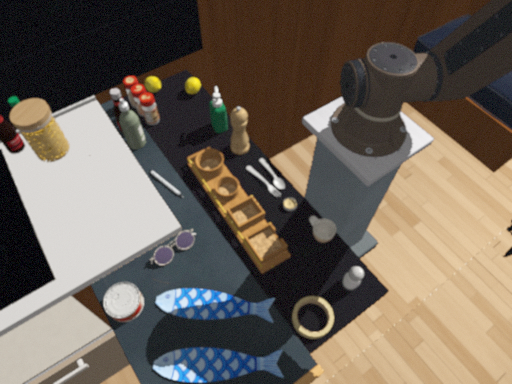

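```bash
python3 - <<'E'
from h import *
im=cv2.imread('pics/top0.png')
g=lambda a:cv2.resize(np.clip(255*(a/255.)**.6,0,255).astype('uint8'),None,fx=4,fy=4,interpolation=cv2.INTER_CUBIC)
a=g(im[138:192,170:365]);b=g(im[195:245,95:245]);c=g(im[195:245,315:425])
o=np.zeros((a.shape[0]+b.shape[0]*2,780,3),'uint8')
o[:a.shape[0],:a.shape[1]]=a;o[a.shape[0]:a.shape[0]+200,:600]=b;o[a.shape[0]+200:,:440]=c
cv2.imwrite('pics/crop0.png',o)
s=cv2.imread('pics/side0.png')
cv2.imwrite('pics/crop1.png',cv2.resize(np.clip(255*(s[80:305,180:380]/255.)**.6,0,255).astype('uint8'),None,fx=2.6,fy=2.6,interpolation=cv2.INTER_CUBIC))
E
```

```text
(no output)
```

View pics/crop0.png

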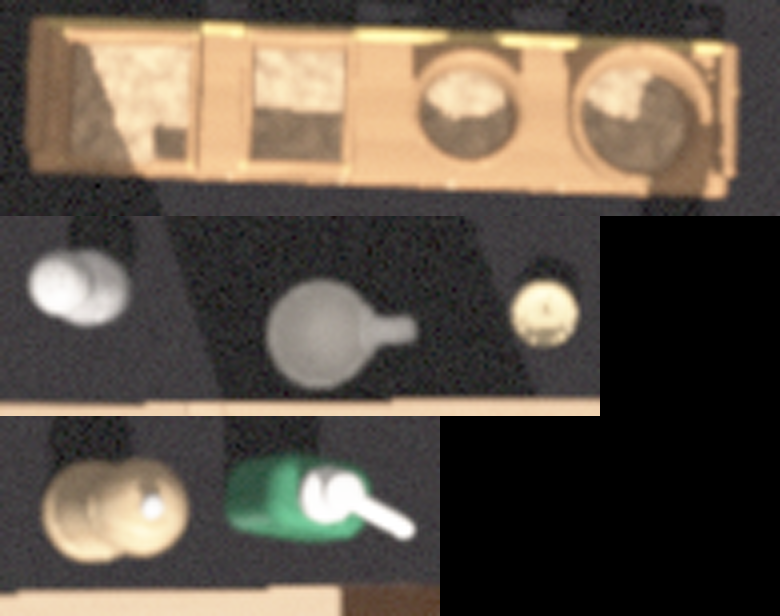

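View pics/crop1.png

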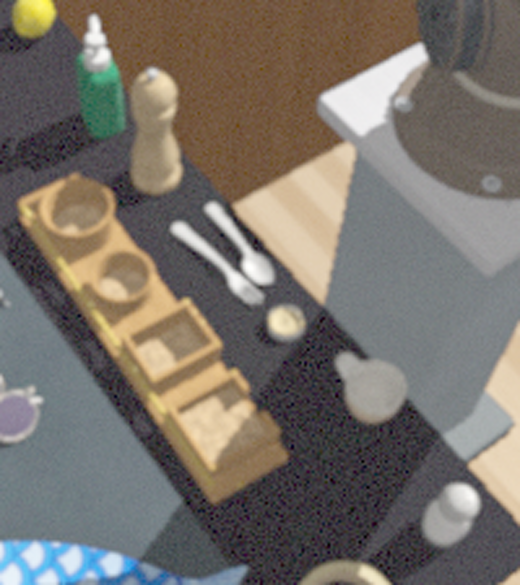

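```bash
python3 - <<'E'
from h import *
from scipy.optimize import least_squares
A=lambda x,y,ox,oy,s:((x+.5)/s-.5+ox,(y+.5)/s-.5+oy)
a=lambda x,y:('top',)+A(x,y,170,138,4)
b=lambda x,y:('top',)+A(x,y-216,95,195,4)
c=lambda x,y:('top',)+A(x,y-416,315,195,4)
s=lambda x,y:('side',)+A(x,y,180,80,2.6)
for nm,ps,z in [('saltdome',[b(57,285),s(460,500)],80),('salt body',[s(448,520),],45),('pephead',[c(140,507),s(155,95)],141),('pepknob',[c(152,505),s(152,73)],168),('pump',[c(343,494),s(95,20)],138),('tip',[c(408,532),s(93,18)],133),('mug',[b(321,333),s(376,390)],49),('mughandle',[b(415,328),s(340,357)],44),
 ('pepH',[a(643,110),s(78,212)],55),('saltH',[a(469,105),s(123,278)],45),('soapH',[a(299,102),s(171,342)],50),('mugH',[a(130,100),s(225,425)],38)]:
    print(nm,[list(onz(*p,z)) for p in ps],end=' ')
    if len(ps)>1:
        r=[ray(*p) for p in ps];M=np.array([r[0][1],-r[1][1]]).T
        t=np.linalg.lstsq(M,r[1][0]-r[0][0],rcond=None)[0];p1=r[0][0]+t[0]*r[0][1];p2=r[1][0]+t[1]*r[1][1];print(((p1+p2)/2).round(1),(p1-p2).round(1))
    else:print()
E
```

```text
saltdome [[np.float64(415.6), np.float64(361.6)], [np.float64(416.5), np.float64(360.9)]] [416.  361.3  79.8] [-0.7  0.8  0.2]
salt body [[np.float64(423.3), np.float64(363.5)]] 
pephead [[np.float64(394.4), np.float64(-170.5)], [np.float64(394.7), np.float64(-165.4)]] [ 393.3 -170.4  136.5] [ 2.3 -2.1  0.5]
pepknob [[np.float64(394.7), np.float64(-171.1)], [np.float64(393.2), np.float64(-172.1)]] [ 394.5 -170.4  170.1] [ 0.3 -0.3  0.1]
pump [[np.float64(399.4), np.float64(-283.1)], [np.float64(383.1), np.float64(-308.3)]] [ 399.9 -273.4  171.4] [-2.7  2.3 -0.8]
tip [[np.float64(378.2), np.float64(-320.8)], [np.float64(380.5), np.float64(-317.6)]] [ 378.1 -322.4  128.3] [ 0.2 -0.2  0.1]
mug [[np.float64(387.4), np.float64(215.6)], [np.float64(391.0), np.float64(221.1)]] [387.  217.7  39.4] [ 1.  -1.  -0.2]
mughandle [[np.float64(389.7), np.float64(161.6)], [np.float64(394.1), np.float64(169.2)]] [389.1 163.9  31.5] [ 1.6 -1.7 -0.2]
pepH [[np.float64(518.8), np.float64(-147.2)], [np.float64(519.8), np.float64(-137.0)]] [ 518.1 -147.3   43.8] [ 4.3 -3.7  1.2]
saltH [[np.float64(524.2), np.float64(-46.3)], [np.float64(523.7), np.float64(-39.8)]] [523.3 -45.3  38.7] [ 3.4 -3.1  0.7]
soapH [[np.float64(526.4), np.float64(53.1)], [np.float64(528.1), np.float64(58.0)]] [526.6  53.9  43.2] [ 1.5 -1.4  0.2]
mugH [[np.float64(530.7), np.float64(152.8)], [np.float64(534.3), np.float64(161.3)]] [531.4 155.3  24.8] [ 2.4 -2.3  0.1]
```

```bash
cat > ov.py <<'E'
from h import *
th=np.linspace(0,2*np.pi,41)
def circ(x,y,z,r): return [(x+r*np.cos(t),y+r*np.sin(t),z) for t in th]
def rect(x,y,z,yaw,a,b,dx=0,dy=0):
    P=[(-a/2,-b/2),(a/2,-b/2),(a/2,b/2),(-a/2,b/2),(-a/2,-b/2)];c,s=np.cos(yaw),np.sin(yaw)
    return [(x+c*(p+dx)-s*(q+dy),y+s*(p+dx)+c*(q+dy),z) for p,q in P]
R=(525,3,-.04)
def hold(d): return R[0]-np.sin(R[2])*d,R[1]+np.cos(R[2])*d
def rackL():
    m,s,sa,p=[hold(d) for d in(150,50,-50,-150)]
    return [rect(*m,38,R[2],70,70),rect(*m,38,R[2],82,82),rect(*s,50,R[2],70,54),circ(*sa,45,30.5),circ(*sa,45,35.5),circ(*p,55,36.5),circ(*p,55,41.5),rect(R[0],R[1],10,R[2],92,420)]
def draw(im,n,L,k,x0,y0,x1,y1):
    o=cv2.resize(np.clip(255*(im[y0:y1,x0:x1,::-1]/255.)**.6,0,255).astype('uint8'),None,fx=k,fy=k,interpolation=cv2.INTER_CUBIC)
    for l in L:
        q=np.array([(proj(n,p)-(x0,y0)+.5)*k-.5 for p in l]);cv2.polylines(o,[q.round().astype(int)],False,(0,0,255),1,cv2.LINE_AA)
    return o
E
python3 - <<'E'
from ov import *
sx,sy=399.4,-283;yw=-.52
L=rackL()+[circ(415.8,361.4,0,22),circ(415.8,361.4,74,22),circ(394.4,-170.8,0,29),circ(394.4,-170.8,141,24.5),
 circ(387.4,216,49,30),rect(387.4,216,47,.04,14,24,0,-42),circ(387.4,216,0,21)]+[rect(sx,sy,z,yw,42,60) for z in(0,98)]+[circ(sx,sy,114,14.5),rect(sx,sy,133,yw,8,44,0,-22)]
t=cv2.imread('pics/top0.png')[:,:,::-1];s=cv2.imread('pics/side0.png')[:,:,::-1]
a=draw(t,'top',L,4,170,138,365,192);b=draw(t,'top',L,4,95,195,205,245);c=draw(t,'top',L,4,325,195,420,245)
o=np.zeros((600,800,3),'uint8');o[:216,:780]=a;o[216:416,:440]=b;o[416-16:600,:380]=c
d=draw(s,'side',L,2,190,75,370,295);e=d[:380]
o[220:600,441:800]=e[:,:359]
cv2.imwrite('pics/ov1.png',o)
E
```

```text
(no output)
```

View pics/ov1.png

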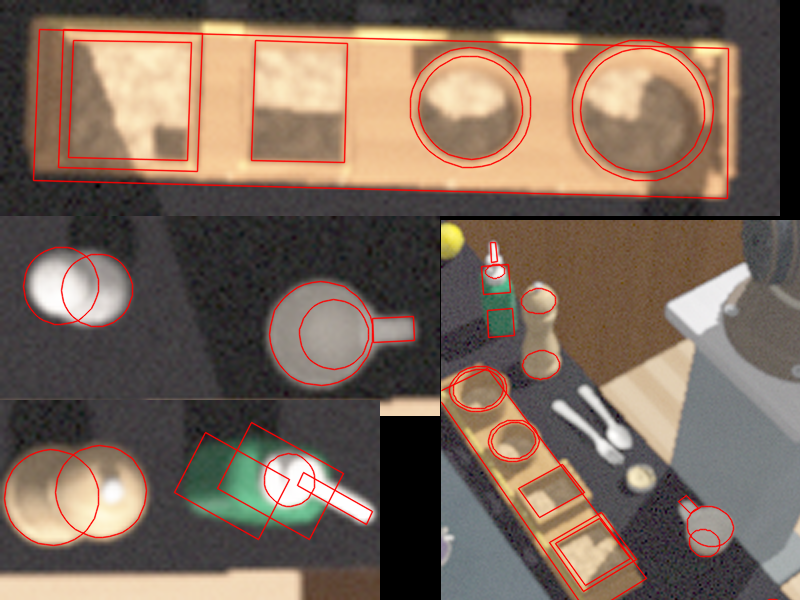

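```bash
python3 - <<'E'
from ov import *
t=cv2.imread('pics/top0.png')[:,:,::-1];s=cv2.imread('pics/side0.png')[:,:,::-1]
sx,sy=399.4,-283
o=np.zeros((600,800,3),'uint8')
for i,yw in enumerate((None,-.52,-.1)):
    L=[] if yw is None else [rect(sx,sy,z,yw,42,60) for z in(0,98)]
    if yw: L+=[circ(sx,sy,98,14.5),circ(sx,sy,114,14.5),rect(sx,sy,133,yw,8,44,0,-22)]
    a=draw(t,'top',L,5,366,200,419,232);o[i*165:i*165+160,:265]=a
    b=draw(s,'side',L,8,204,80,236,140)[:480,:256]; o[:480,270+i*170+0:270+i*170+170]=cv2.resize(b,(170,480)) if 0 else b[:,43:213]
cv2.imwrite('pics/soap.png',o[:500])
E
```

```text
(no output)
```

View pics/soap.png

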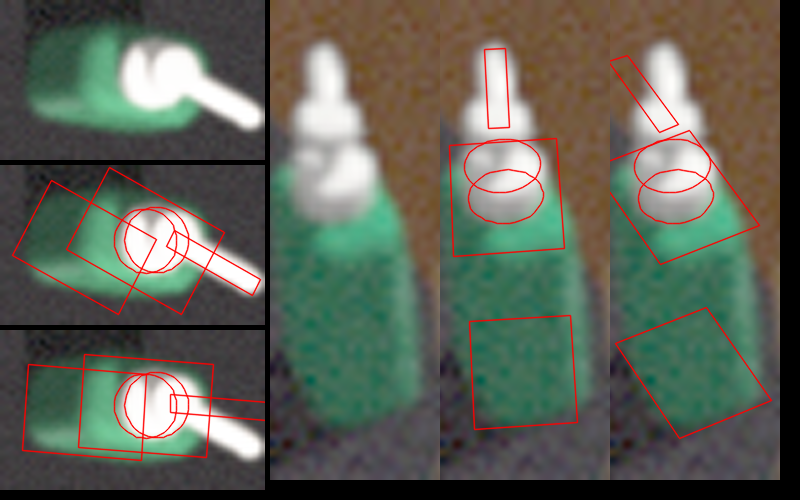

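```bash
python3 - <<'E'
from ov import *
t=cv2.imread('pics/top0.png')[:,:,::-1];s=cv2.imread('pics/side0.png')[:,:,::-1]
o=np.zeros((500,800,3),'uint8')
def ell(x,y,z,yw,n):
    c,s_=np.cos(yw),np.sin(yw);f=lambda v:np.sign(v)*abs(v)**(2/n)
    return [(x+c*21*f(np.cos(q))-s_*30*f(np.sin(q)),y+s_*21*f(np.cos(q))+c*30*f(np.sin(q)),z) for q in th]
for i,(sx,sy,yw,n) in enumerate(((397,-283,-.52,2.3),(397,-283,-.3,2.8),(397,-283,-.1,3.5))):
    L=[ell(sx,sy,z,yw,n) for z in(0,90)]+[circ(sx,sy,98,14.5),circ(sx,sy,114,14.5),rect(sx,sy,133,yw,8,44,0,-22)]
    o[i*165:i*165+160,:265]=draw(t,'top',L,5,366,200,419,232)
    o[:480,270+i*170:440+i*170]=draw(s,'side',L,8,204,80,236,140)[:480,43:213]
cv2.imwrite('pics/soap2.png',o)
E
```

```text
Traceback (most recent call last):
  File "ov.py", line 15, in draw
    q=np.array([(proj(n,p)-(x0,y0)+.5)*k-.5 for p in l]);cv2.polylines(o,[q.round().astype(int)],False,(0,0,255),1,cv2.LINE_AA)
                 ~~~~^^^^^
  File "h.py", line 13, in proj
    c=calibration(n);K=np.array(c['camera_matrix'],float);T=np.array(c['T'],float);k=c['k1']
ValueError: time passes only in moves, steps and waits
```

```bash
python3 - <<'E'
from cell import *
import pickle
pickle.dump({n:calibration(n) for n in('top','side')},open('cal.pkl','wb'))
E
sed -i 's/^import numpy as np, cv2/import numpy as np, cv2, pickle\nCAL=pickle.load(open("cal.pkl","rb"))\ncalibration=lambda n:CAL[n]/' h.py
cat > soap.py <<'E'
from ov import *
t=cv2.imread('pics/top0.png')[:,:,::-1];s=cv2.imread('pics/side0.png')[:,:,::-1]
o=np.zeros((500,800,3),'uint8')
def ell(x,y,z,yw,n):
    c,s_=np.cos(yw),np.sin(yw);f=lambda v:np.sign(v)*abs(v)**(2/n)
    return [(x+c*21*f(np.cos(q))-s_*30*f(np.sin(q)),y+s_*21*f(np.cos(q))+c*30*f(np.sin(q)),z) for q in th]
for i,(sx,sy,yw,n) in enumerate(((397,-283,-.52,2.3),(397,-283,-.3,2.8),(397,-283,-.1,3.5))):
    L=[ell(sx,sy,z,yw,n) for z in(0,90)]+[circ(sx,sy,98,14.5),circ(sx,sy,114,14.5),rect(sx,sy,133,yw,8,44,0,-22)]
    o[i*165:i*165+160,:265]=draw(t,'top',L,5,366,200,419,232)
    o[:480,270+i*170:440+i*170]=draw(s,'side',L,8,204,80,236,140)[:480,43:213]
cv2.imwrite('pics/soap2.png',o)
E
python3 soap.py
```

```text
(no output)
```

View pics/soap2.png

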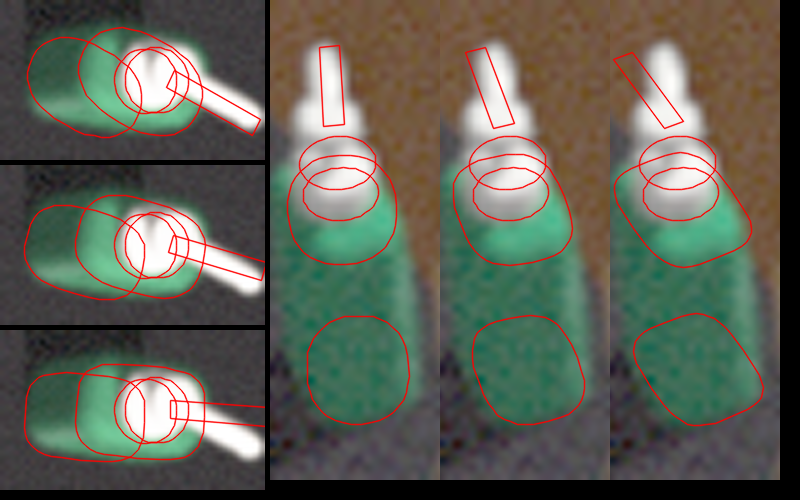

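```bash
cat > fit.py <<'E'
from h import *
from scipy.optimize import differential_evolution as DE
th=np.linspace(0,2*np.pi,33)
I={n:cv2.imread(f'pics/{n}0.png') for n in('top','side')}
W={'top':(362,196,424,236),'side':(200,95,240,140)}
K=6;M={}
for n,(a,b,c,d) in W.items():
    h=I[n][b:d,a:c].astype(int);g=((h[...,1]>h[...,2]+12)&(h[...,1]>30)).astype('uint8')
    M[n]=g;print(n,g.sum())
def mask(n,x,y,yw,e,x0=0):
    c,s=np.cos(yw),np.sin(yw);f=lambda v:np.sign(v)*abs(v)**(2/e);P=[]
    for z,k in((0,1),(88,1),(98,.8)):
        for q in th: u,v=21*k*f(np.cos(q)),30*k*f(np.sin(q));P.append(proj(n,(x+c*u-s*v,y+s*u+c*v,z)))
    a,b,cc,d=W[n];q=((np.array(P)-(a,b)+.5)*K-.5).astype(np.float32)
    m=np.zeros(((d-b)*K,(cc-a)*K),'uint8');cv2.fillConvexPoly(m,cv2.convexHull(q).astype(int),1)
    return cv2.resize(m.astype(np.float32),None,fx=1/K,fy=1/K,interpolation=cv2.INTER_AREA)
# white pixels = don't care
D={n:(I[n][W[n][1]:W[n][3],W[n][0]:W[n][2]].min(2)>95) for n in W}
def cost(p,which=('top','side')):
    return sum(abs(mask(n,*p)-M[n])[~D[n]].sum() for n in which)
for wh in(('top',),('side',),('top','side')):
    r=DE(cost,[(385,412),(-298,-268),(-.8,.4),(2,6)],args=(wh,),maxiter=25,popsize=8,seed=1,polish=False);print(wh,r.x.round(2),r.fun)
E
python3 fit.py
```

```text
top 495
side 458
('top',) [ 3.9884e+02 -2.8525e+02 -2.1000e-01  5.2800e+00] 44.27777862548828
('side',) [ 3.9849e+02 -2.8406e+02 -1.5000e-01  5.6500e+00] 26.25
('top', 'side') [ 3.9854e+02 -2.8456e+02 -1.8000e-01  5.7700e+00] 75.33332824707031
```

Emit:
{"name": "arm_command", "arguments": {
  "delta_pos": [
    [0.1,-0.11,0],
    [0.25,-0.27,0],
    [0.4,-0.43,0],
    [0.42,-0.46,0],
    [0.42,-0.46,0]
  ],
  "delta_rot": [
    [0,0,0],
    [0,0,0],
    [0,0,0],
    [0,0,0],
    [0,0,0]
  ],
  "claw": [0,0,0,0,0]
}}

```text
t: 0.52
eef_pos: [316.4, 470.5, 214.5]
tcp_rot: [-3.14, 0.001, 2.798]
ft_force: [-0.0, 0.0, 0.4]
opening: 0.997
grip_force: 0.0
```

Emit:
{"name": "arm_command", "arguments": {
  "delta_pos": [
    [0.1,-0.11,0],
    [0.25,-0.27,0],
    [0.4,-0.43,0],
    [0.41,-0.45,0],
    [0.41,-0.45,0]
  ],
  "delta_rot": [
    [0,0,0],
    [0,0,0],
    [0,0,0],
    [0,0,0],
    [0,0,0]
  ],
  "claw": [0,0,0,0,0]
}}

```text
t: 0.93
eef_pos: [418.6, 358.6, 214.4]
tcp_rot: [-3.141, 0.001, 2.798]
ft_force: [-0.2, -0.2, 0.1]
opening: 1.001
grip_force: 0.0
```

Emit:
{"name": "arm_command", "arguments": {
  "delta_pos": [
    [0,0,-0.08],
    [0,0,-0.2],
    [0,0,-0.33],
    [0,0,-0.4],
    [0,0,-0.4]
  ],
  "delta_rot": [
    [0,0,0],
    [0,0,0],
    [0,0,0],
    [0,0,0],
    [0,0,0]
  ],
  "claw": [0,0,0,0,0]
}}

```text
t: 1.35
eef_pos: [414.0, 361.3, 111.2]
tcp_rot: [-3.137, -0.004, 2.802]
ft_force: [0.2, -0.5, -0.7]
opening: 1.004
grip_force: 0.0
```

```bash
python3 - <<'E'
from h import *
snap('top','t1.png')
s=state();print(s['eef_pos'],s['tcp_rot'],s['t'],s['qvel'])
E
```

```text
[414.84008977 361.84795252 113.28898136] [-3.13883825e+00 -2.20886489e-03  2.80211818e+00] 1.4 [-0.00100681 -0.04777027 -0.03941909 -0.00228478  0.02842808 -0.00348405]
```

Emit:
{"name": "arm_command", "arguments": {
  "delta_pos": [
    [0,0,-0.07],
    [0,0,-0.15],
    [0,0,-0.23],
    [0,0,-0.29],
    [0,0,-0.29]
  ],
  "delta_rot": [
    [0,0,0],
    [0,0,0],
    [0,0,0],
    [0,0,0],
    [0,0,0]
  ],
  "claw": [0,0,0,0,0]
}}

```text
t: 1.82
eef_pos: [415.3, 361.9, 41.3]
tcp_rot: [-3.14, -0.001, 2.802]
ft_force: [0.0, 0.1, -0.1]
opening: 0.999
grip_force: 0.0
```

Emit:
{"name": "arm_command", "arguments": {
  "delta_pos": [
    [0,0,0],
    [0,0,0],
    [0,0,0],
    [0,0,0],
    [0,0,0]
  ],
  "delta_rot": [
    [0,0,0],
    [0,0,0],
    [0,0,0],
    [0,0,0],
    [0,0,0]
  ],
  "claw": [0.3,0.6,1,1,1]
}}

```text
t: 2.23
eef_pos: [416.1, 362.0, 43.0]
tcp_rot: [3.14, 0.001, 2.802]
ft_force: [-0.3, 0.1, -0.8]
opening: 0.709
grip_force: 0.0
```

Emit:
{"name": "arm_command", "arguments": {
  "delta_pos": [
    [0,0,0],
    [0,0,0],
    [0,0,0],
    [0,0,0],
    [0,0,0]
  ],
  "delta_rot": [
    [0,0,0],
    [0,0,0],
    [0,0,0],
    [0,0,0],
    [0,0,0]
  ],
  "claw": [1,1,1,1,1]
}}

```text
t: 2.65
eef_pos: [415.7, 361.7, 42.1]
tcp_rot: [-3.141, -0.0, 2.802]
ft_force: [-1.0, -0.9, 0.8]
opening: 0.386
grip_force: 29.7
```

Emit:
{"name": "arm_command", "arguments": {
  "delta_pos": [
    [0,0,0.03],
    [0,0,0.12],
    [0,0,0.22],
    [0,0,0.32],
    [0,0,0.4]
  ],
  "delta_rot": [
    [0,0,0],
    [0,0,0],
    [0,0,0],
    [0,0,0],
    [0,0,0]
  ],
  "claw": [1,1,1,1,1]
}}

```text
t: 3.07
eef_pos: [415.9, 361.9, 144.3]
tcp_rot: [3.141, 0.001, 2.802]
ft_force: [0.7, -0.2, -0.8]
opening: 0.388
grip_force: 29.6
```

Emit:
{"name": "arm_command", "arguments": {
  "delta_pos": [
    [0.03,-0.1,0],
    [0.07,-0.25,0],
    [0.11,-0.4,0],
    [0.15,-0.53,0],
    [0.19,-0.66,0]
  ],
  "delta_rot": [
    [0,0,0],
    [0,0,0],
    [0,0,0],
    [0,0,0],
    [0,0,0]
  ],
  "claw": [1,1,1,1,1]
}}

```text
t: 3.48
eef_pos: [463.4, 195.2, 142.8]
tcp_rot: [3.141, 0.0, 2.802]
ft_force: [0.5, 1.0, -1.4]
opening: 0.386
grip_force: 29.6
```

Emit:
{"name": "arm_command", "arguments": {
  "delta_pos": [
    [0.04,-0.15,0],
    [0.08,-0.3,0],
    [0.12,-0.45,0],
    [0.15,-0.6,0],
    [0.17,-0.7,0]
  ],
  "delta_rot": [
    [0,0,0],
    [0,0,0],
    [0,0,0],
    [0,0,0],
    [0,0,0]
  ],
  "claw": [1,1,1,1,1]
}}

```text
t: 3.9
eef_pos: [506.2, 18.9, 142.6]
tcp_rot: [3.142, 0.001, 2.801]
ft_force: [0.6, 0.4, -0.9]
opening: 0.387
grip_force: 29.6
```

Emit:
{"name": "arm_command", "arguments": {
  "delta_pos": [
    [0.03,-0.1,0],
    [0.05,-0.2,0],
    [0.07,-0.265,0],
    [0.07,-0.265,0],
    [0.07,-0.265,0]
  ],
  "delta_rot": [
    [0,0,0],
    [0,0,0],
    [0,0,0],
    [0,0,0],
    [0,0,0]
  ],
  "claw": [1,1,1,1,1]
}}

```text
t: 4.32
eef_pos: [523.2, -44.9, 142.3]
tcp_rot: [3.141, -0.0, 2.8]
ft_force: [0.2, -0.2, -0.9]
opening: 0.389
grip_force: 29.6
```

```bash
python3 - <<'E'
from ov import *
s=state();print(s['eef_pos'],s['tcp_rot'],s['t'],s['opening'],s['ft_force'])
im=snap('side','s2.png');x,y,z=s['eef_pos'];t=snap('top','t2.png')
L=rackL()+[circ(x,y,z-42,22),circ(x,y,z+32,22),circ(x,y,z,12),circ(x,y,z-42,3)]
a=draw(im,'side',L,3,190,100,330,290);b=draw(t,'top',L,3,170,120,365,210)
o=np.zeros((600,800,3),'uint8');o[:570,:420]=a;o[:270,421:800]=b[:,200:579];cv2.imwrite('pics/ov2.png',o)
E
```

```text
[523.20553003 -44.94286688 142.34025643] [ 3.14138613e+00 -1.12415930e-04  2.80003586e+00] 4.3167 0.389369885856433 [ 0.15514641 -0.23294528 -0.92516194]
```

View pics/ov2.png

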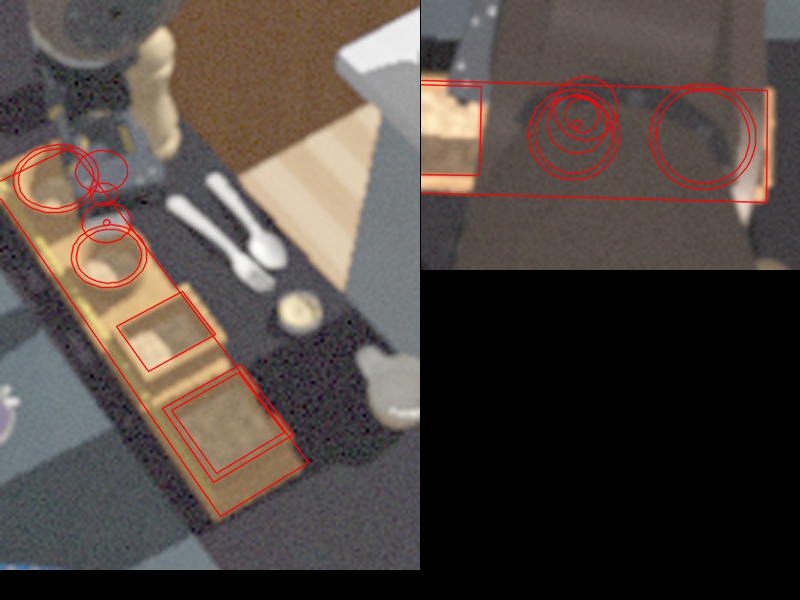

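Emit:
{"name": "arm_command", "arguments": {
  "delta_pos": [
    [0,0,-0.05],
    [0,0,-0.1],
    [0,0,-0.15],
    [0,0,-0.19],
    [0,0,-0.2]
  ],
  "delta_rot": [
    [0,0,0],
    [0,0,0],
    [0,0,0],
    [0,0,0],
    [0,0,0]
  ],
  "claw": [1,1,1,1,1]
}}

```text
t: 4.83
eef_pos: [522.6, -43.5, 90.9]
tcp_rot: [-3.141, -0.002, 2.803]
ft_force: [-0.4, 0.3, -0.7]
opening: 0.387
grip_force: 29.6
```

```bash
python3 - <<'E'
from ov import *
s=state();print(s['eef_pos'],s['ft_force'])
im=snap('side','s3.png');x,y,z=s['eef_pos']
L=[circ(x,y,z-42,22),circ(x,y,z+32,22)]
cv2.imwrite('pics/ov3.png',draw(im,'side',L,8,190,130,260,205))
E
```

```text
[522.57198341 -43.46589741  90.91918197] [-0.40373403  0.33483923 -0.71153943]
```

View pics/ov3.png

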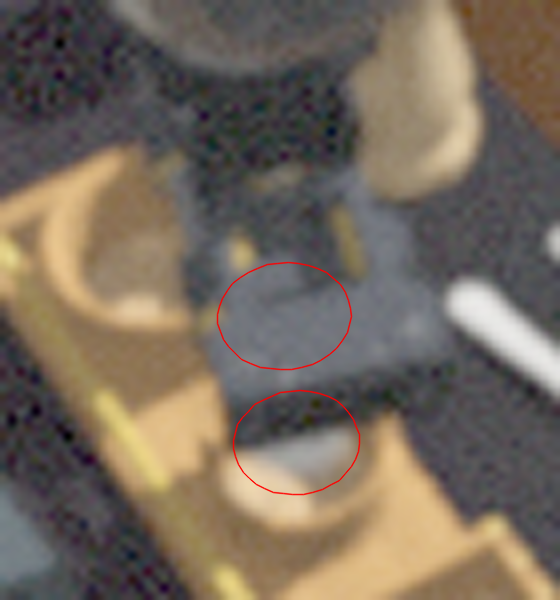

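Emit:
{"name": "arm_command", "arguments": {
  "delta_pos": [
    [0,0,-0.02],
    [0,0,-0.05],
    [0,0,-0.08],
    [0,0,-0.1],
    [0,0,-0.11]
  ],
  "delta_rot": [
    [0,0,0],
    [0,0,0],
    [0,0,0],
    [0,0,0],
    [0,0,0]
  ],
  "claw": [1,1,1,1,1]
}}

```text
t: 5.3
eef_pos: [523.0, -44.4, 63.8]
tcp_rot: [-3.142, -0.001, 2.802]
ft_force: [-0.6, 0.7, -1.4]
opening: 0.384
grip_force: 29.6
```

Emit:
{"name": "arm_command", "arguments": {
  "delta_pos": [
    [0,0,-0.01],
    [0,0,-0.02],
    [0,0,-0.03],
    [0,0,-0.03],
    [0,0,-0.03]
  ],
  "delta_rot": [
    [0,0,0],
    [0,0,0],
    [0,0,0],
    [0,0,0],
    [0,0,0]
  ],
  "claw": [1,1,1,1,1]
}}

```text
t: 5.72
eef_pos: [523.3, -44.5, 57.2]
tcp_rot: [3.141, 0.0, 2.802]
ft_force: [0.6, -0.3, -0.7]
opening: 0.388
grip_force: 29.6
```

Emit:
{"name": "arm_command", "arguments": {
  "delta_pos": [
    [0,0,-0.002],
    [0,0,-0.004],
    [0,0,-0.006],
    [0,0,-0.006],
    [0,0,-0.006]
  ],
  "delta_rot": [
    [0,0,0],
    [0,0,0],
    [0,0,0],
    [0,0,0],
    [0,0,0]
  ],
  "claw": [1,1,1,1,1]
}}

```text
t: 6.13
eef_pos: [524.1, -44.8, 56.9]
tcp_rot: [3.141, 0.003, 2.802]
ft_force: [-0.8, -0.6, 13.5]
opening: 0.385
grip_force: 30.6
```

Emit:
{"name": "arm_command", "arguments": {
  "delta_pos": [
    [0,0,0.004],
    [0,0,0.004],
    [0,0,0.004],
    [0,0,0.004],
    [0,0,0.004]
  ],
  "delta_rot": [
    [0,0,0],
    [0,0,0],
    [0,0,0],
    [0,0,0],
    [0,0,0]
  ],
  "claw": [0.55,0.4,0.35,0.35,0.35]
}}

```text
t: 6.55
eef_pos: [523.2, -44.4, 56.5]
tcp_rot: [3.142, -0.0, 2.802]
ft_force: [0.2, -0.7, -0.4]
opening: 0.634
grip_force: 0.0
```

Emit:
{"name": "arm_command", "arguments": {
  "delta_pos": [
    [0,0,0],
    [0,0,0.03],
    [0,0,0.12],
    [0,0,0.25],
    [0,0,0.4]
  ],
  "delta_rot": [
    [0,0,0],
    [0,0,0],
    [0,0,0],
    [0,0,0],
    [0,0,0]
  ],
  "claw": [0.3,0.3,0.3,0.3,0.2]
}}

```text
t: 6.97
eef_pos: [522.5, -44.3, 157.2]
tcp_rot: [-3.141, -0.003, 2.802]
ft_force: [0.3, -0.5, -0.0]
opening: 0.729
grip_force: 0.0
```

Emit:
{"name": "arm_command", "arguments": {
  "delta_pos": [
    [-0.05,0.1,0],
    [-0.11,0.22,0],
    [-0.17,0.34,0],
    [-0.23,0.45,0],
    [-0.27,0.523,0]
  ],
  "delta_rot": [
    [0,0,-0.075],
    [0,0,-0.15],
    [0,0,-0.23],
    [0,0,-0.31],
    [0,0,-0.38]
  ],
  "claw": [0,0,0,0,0]
}}

```text
t: 7.38
eef_pos: [454.2, 88.1, 157.3]
tcp_rot: [3.141, -0.0, 2.199]
ft_force: [0.3, 0.6, 0.6]
opening: 0.991
grip_force: 0.0
```

Emit:
{"name": "arm_command", "arguments": {
  "delta_pos": [
    [-0.06,0.12,0],
    [-0.13,0.25,0],
    [-0.2,0.38,0],
    [-0.25,0.48,0],
    [-0.271,0.523,0]
  ],
  "delta_rot": [
    [0,0,-0.075],
    [0,0,-0.15],
    [0,0,-0.23],
    [0,0,-0.31],
    [0,0,-0.379]
  ],
  "claw": [0,0,0,0,0]
}}

```text
t: 7.8
eef_pos: [386.3, 219.2, 157.2]
tcp_rot: [3.141, -0.0, 1.627]
ft_force: [0.8, -0.6, 0.7]
opening: 0.996
grip_force: 0.0
```

Emit:
{"name": "arm_command", "arguments": {
  "delta_pos": [
    [0,0,0],
    [0,0,-0.06],
    [0,0,-0.14],
    [0,0,-0.2],
    [0,0,-0.24]
  ],
  "delta_rot": [
    [0,0,0],
    [0,0,0],
    [0,0,0],
    [0,0,0],
    [0,0,0]
  ],
  "claw": [0,0,0,0,0]
}}

```text
t: 8.22
eef_pos: [388.1, 216.3, 95.8]
tcp_rot: [-3.141, 0.0, 1.634]
ft_force: [0.5, 0.3, -0.3]
opening: 0.997
grip_force: 0.0
```

```bash
python3 - <<'E'
from ov import *
s=state();x,y,z=s['eef_pos'];print(x,y,z,s['tcp_rot'])
im=snap('side','s4.png');t=snap('top','t4.png')
d=proj('side',(x,y,z))
L=[circ(x,y,49,30)]+rackL()+[circ(523,-44.5,15,22),circ(523,-44.5,89,22)]
a=draw(im,'side',L,3,190,110,350,300)
b=draw(t,'top',L,4,160,130,350,245)[:,:]
o=np.zeros((600,800,3),'uint8');o[:570,:480]=a;b=cv2.resize(b,None,fx=.42,fy=.42);o[:b.shape[0],481:481+b.shape[1]]=b[:,:319]
cv2.imwrite('pics/ov4.png',o)
E
```

```text
388.1257569871219 216.30424464859263 95.80941358089055 [-3.14095745e+00  3.43879112e-04  1.63425302e+00]
```

View pics/ov4.png

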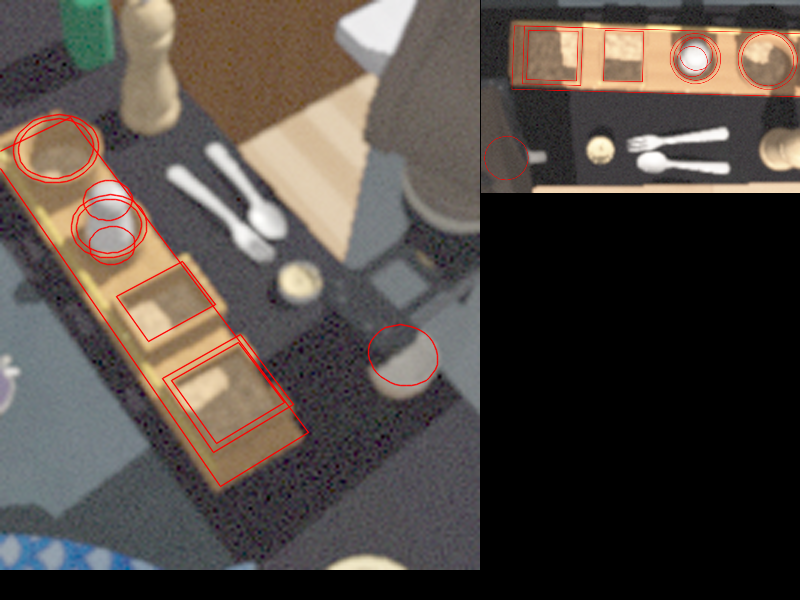

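Emit:
{"name": "arm_command", "arguments": {
  "delta_pos": [
    [0,0,-0.07],
    [0,0,-0.14],
    [0,0,-0.21],
    [0,0,-0.26],
    [0,0,-0.279]
  ],
  "delta_rot": [
    [0,0,0],
    [0,0,0],
    [0,0,0],
    [0,0,0],
    [0,0,0]
  ],
  "claw": [0,0,0,0,0]
}}

```text
t: 8.73
eef_pos: [388.3, 216.6, 26.3]
tcp_rot: [-3.141, 0.0, 1.632]
ft_force: [-0.5, 0.2, -1.6]
opening: 1.002
grip_force: 0.0
```

Emit:
{"name": "arm_command", "arguments": {
  "delta_pos": [
    [0,0,0],
    [0,0,0],
    [0,0,0],
    [0,0,0],
    [0,0,0]
  ],
  "delta_rot": [
    [0,0,0],
    [0,0,0],
    [0,0,0],
    [0,0,0],
    [0,0,0]
  ],
  "claw": [0.3,0.4,0.5,1,1]
}}

```text
t: 9.15
eef_pos: [388.4, 217.1, 27.6]
tcp_rot: [3.14, -0.0, 1.631]
ft_force: [0.7, 0.4, -0.2]
opening: 0.704
grip_force: 0.0
```

Emit:
{"name": "arm_command", "arguments": {
  "delta_pos": [
    [0,0,0],
    [0,0,0],
    [0,0,0],
    [0,0,0],
    [0,0,0]
  ],
  "delta_rot": [
    [0,0,0],
    [0,0,0],
    [0,0,0],
    [0,0,0],
    [0,0,0]
  ],
  "claw": [1,1,1,1,1]
}}

```text
t: 9.57
eef_pos: [388.2, 217.1, 27.1]
tcp_rot: [3.141, -0.0, 1.631]
ft_force: [-1.2, 0.8, 5.8]
opening: 0.598
grip_force: 30.0
```

Emit:
{"name": "arm_command", "arguments": {
  "delta_pos": [
    [0,0,0.03],
    [0,0,0.09],
    [0,0,0.16],
    [0,0,0.23],
    [0,0,0.28]
  ],
  "delta_rot": [
    [0,0,0],
    [0,0,0],
    [0,0,0],
    [0,0,0],
    [0,0,0]
  ],
  "claw": [1,1,1,1,1]
}}

```text
t: 9.98
eef_pos: [388.1, 217.1, 98.4]
tcp_rot: [3.141, -0.0, 1.631]
ft_force: [-0.1, -0.1, -1.4]
opening: 0.596
grip_force: 30.0
```

Emit:
{"name": "arm_command", "arguments": {
  "delta_pos": [
    [0.04,-0.02,0.01],
    [0.08,-0.03,0.02],
    [0.12,-0.05,0.02],
    [0.16,-0.07,0.02],
    [0.19,-0.08,0.02]
  ],
  "delta_rot": [
    [0,0,-0.07],
    [0,0,-0.14],
    [0,0,-0.21],
    [0,0,-0.29],
    [0,0,-0.36]
  ],
  "claw": [1,1,1,1,1]
}}

```text
t: 10.4
eef_pos: [436.1, 196.6, 102.4]
tcp_rot: [3.141, -0.0, 1.059]
ft_force: [-0.0, -0.5, -0.4]
opening: 0.6
grip_force: 30.0
```

Emit:
{"name": "arm_command", "arguments": {
  "delta_pos": [
    [0.04,-0.02,0],
    [0.08,-0.03,0],
    [0.12,-0.05,0],
    [0.16,-0.07,0],
    [0.19,-0.08,0]
  ],
  "delta_rot": [
    [0,0,-0.07],
    [0,0,-0.14],
    [0,0,-0.21],
    [0,0,-0.29],
    [0,0,-0.36]
  ],
  "claw": [1,1,1,1,1]
}}

```text
t: 10.82
eef_pos: [483.6, 176.6, 102.2]
tcp_rot: [3.142, 0.0, 0.493]
ft_force: [0.8, 0.9, -0.9]
opening: 0.599
grip_force: 30.0
```

Emit:
{"name": "arm_command", "arguments": {
  "delta_pos": [
    [0.05,-0.02,0],
    [0.1,-0.04,0],
    [0.15,-0.07,0],
    [0.19,-0.088,0],
    [0.193,-0.088,0]
  ],
  "delta_rot": [
    [0,0,-0.07],
    [0,0,-0.14],
    [0,0,-0.21],
    [0,0,-0.28],
    [0,0,-0.333]
  ],
  "claw": [1,1,1,1,1]
}}

```text
t: 11.23
eef_pos: [532.7, 154.2, 102.2]
tcp_rot: [3.142, -0.001, -0.03]
ft_force: [-0.1, 0.3, -1.2]
opening: 0.597
grip_force: 30.0
```

Emit:
{"name": "arm_command", "arguments": {
  "delta_pos": [
    [0,0,-0.02],
    [0,0,-0.04],
    [0,0,-0.06],
    [0,0,-0.08],
    [0,0,-0.08]
  ],
  "delta_rot": [
    [0,0,0],
    [0,0,0],
    [0,0,0],
    [0,0,0],
    [0,0,0]
  ],
  "claw": [1,1,1,1,1]
}}

```text
t: 11.65
eef_pos: [530.5, 155.1, 80.7]
tcp_rot: [3.141, 0.002, -0.022]
ft_force: [-0.4, -1.1, -1.9]
opening: 0.596
grip_force: 30.0
```

```bash
python3 - <<'E'
from ov import *
s=state();x,y,z=s['eef_pos'];print(x,y,z,s['tcp_rot'])
im=snap('side','s5.png');t=snap('top','t5.png')
L=[circ(x,y,z+22,30),circ(x,y,z-27,21),rect(531,155,38,-.04,70,70),rect(531,155,38,-.04,82,82)]
a=draw(im,'side',L,6,220,170,310,265)[:600]
b=draw(t,'top',L,5,170,135,222,200)
o=np.zeros((600,800,3),'uint8');o[:a.shape[0],:540]=a;o[:b.shape[0],540:800]=b
cv2.imwrite('pics/ov5.png',o)
E
```

```text
530.5042784530328 155.12709547928992 80.74645814991307 [ 3.14113702e+00  1.93268430e-03 -2.18909208e-02]
```

View pics/ov5.png

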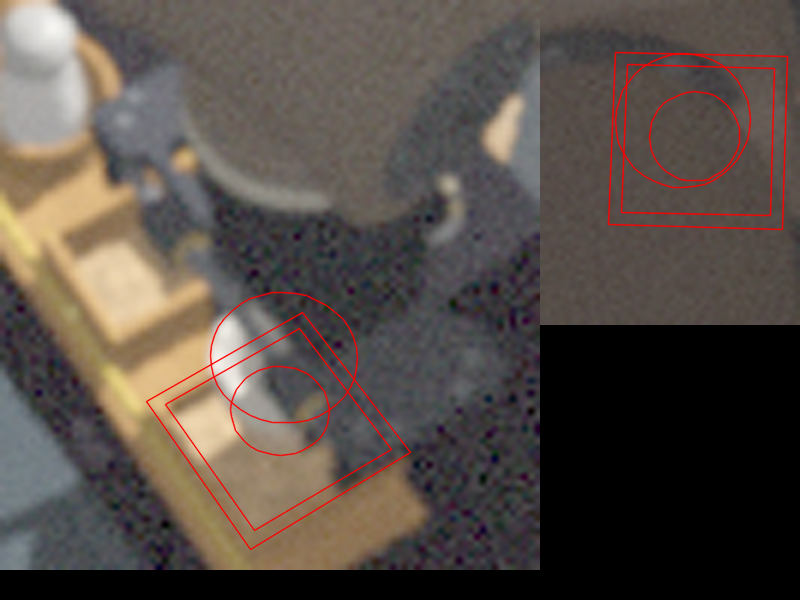

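Emit:
{"name": "arm_command", "arguments": {
  "delta_pos": [
    [0,0,-0.03],
    [0,0,-0.06],
    [0,0,-0.09],
    [0,0,-0.12],
    [0,0,-0.13]
  ],
  "delta_rot": [
    [0,0,0],
    [0,0,-0.01],
    [0,0,-0.01],
    [0,0,-0.01],
    [0,0,-0.01]
  ],
  "claw": [1,1,1,1,1]
}}

```text
t: 12.17
eef_pos: [530.8, 154.9, 47.9]
tcp_rot: [3.141, 0.002, -0.039]
ft_force: [0.0, -0.0, -1.2]
opening: 0.6
grip_force: 30.0
```

Emit:
{"name": "arm_command", "arguments": {
  "delta_pos": [
    [0,0,-0.01],
    [0,0,-0.02],
    [0,0,-0.026],
    [0,0,-0.026],
    [0,0,-0.026]
  ],
  "delta_rot": [
    [0,0,0],
    [0,0,0],
    [0,0,0],
    [0,0,0],
    [0,0,0]
  ],
  "claw": [1,1,1,1,1]
}}

```text
t: 12.58
eef_pos: [531.4, 155.1, 43.0]
tcp_rot: [3.142, -0.0, -0.039]
ft_force: [0.5, -0.5, -0.1]
opening: 0.597
grip_force: 30.0
```

Emit:
{"name": "arm_command", "arguments": {
  "delta_pos": [
    [0,0,-0.002],
    [0,0,-0.005],
    [0,0,-0.008],
    [0,0,-0.008],
    [0,0,-0.008]
  ],
  "delta_rot": [
    [0,0,0],
    [0,0,0],
    [0,0,0],
    [0,0,0],
    [0,0,0]
  ],
  "claw": [1,1,1,1,1]
}}

```text
t: 13.0
eef_pos: [531.9, 155.1, 42.1]
tcp_rot: [-3.141, -0.002, -0.039]
ft_force: [-0.9, -1.0, 11.1]
opening: 0.599
grip_force: 30.0
```

Emit:
{"name": "arm_command", "arguments": {
  "delta_pos": [
    [0,0,0.003],
    [0,0,0.003],
    [0,0,0.003],
    [0,0,0.003],
    [0,0,0.003]
  ],
  "delta_rot": [
    [0,0,0],
    [0,0,0],
    [0,0,0],
    [0,0,0],
    [0,0,0]
  ],
  "claw": [0.35,0.25,0.2,0.2,0.2]
}}

```text
t: 13.42
eef_pos: [531.3, 155.0, 41.5]
tcp_rot: [3.141, 0.0, -0.039]
ft_force: [0.5, 0.5, 0.9]
opening: 0.796
grip_force: 0.0
```

Emit:
{"name": "arm_command", "arguments": {
  "delta_pos": [
    [0,0,0],
    [0,0,0.04],
    [0,0,0.14],
    [0,0,0.3],
    [0,0,0.45]
  ],
  "delta_rot": [
    [0,0,0],
    [0,0,0],
    [0,0,0],
    [0,0,0],
    [0,0,0]
  ],
  "claw": [0.2,0.2,0.2,0.2,0.1]
}}

```text
t: 13.83
eef_pos: [530.8, 155.0, 155.8]
tcp_rot: [3.141, 0.002, -0.039]
ft_force: [1.3, -0.7, -0.1]
opening: 0.831
grip_force: 0.0
```

Emit:
{"name": "arm_command", "arguments": {
  "delta_pos": [
    [-0.02,-0.08,0.06],
    [-0.06,-0.2,0.14],
    [-0.1,-0.33,0.2],
    [-0.14,-0.46,0.22],
    [-0.177,-0.586,0.225]
  ],
  "delta_rot": [
    [0,0,0.06],
    [0,0,0.12],
    [0,0,0.18],
    [0,0,0.25],
    [0,0,0.31]
  ],
  "claw": [0,0,0,0,0]
}}

```text
t: 14.25
eef_pos: [486.6, 7.3, 212.5]
tcp_rot: [3.14, -0.002, 0.454]
ft_force: [0.6, -0.3, 0.6]
opening: 0.997
grip_force: 0.0
```

Emit:
{"name": "arm_command", "arguments": {
  "delta_pos": [
    [-0.035,-0.12,0],
    [-0.07,-0.24,0],
    [-0.11,-0.36,0],
    [-0.14,-0.47,0],
    [-0.177,-0.586,0]
  ],
  "delta_rot": [
    [0,0,0.06],
    [0,0,0.12],
    [0,0,0.18],
    [0,0,0.25],
    [0,0,0.31]
  ],
  "claw": [0,0,0,0,0]
}}

```text
t: 14.67
eef_pos: [442.1, -139.2, 211.2]
tcp_rot: [3.141, -0.0, 0.94]
ft_force: [0.7, -0.9, 0.5]
opening: 0.994
grip_force: 0.0
```

Emit:
{"name": "arm_command", "arguments": {
  "delta_pos": [
    [-0.035,-0.12,0],
    [-0.07,-0.24,0],
    [-0.12,-0.4,0],
    [-0.16,-0.53,0],
    [-0.177,-0.586,0]
  ],
  "delta_rot": [
    [0,0,0.06],
    [0,0,0.12],
    [0,0,0.18],
    [0,0,0.25],
    [0,0,0.296]
  ],
  "claw": [0,0,0,0,0]
}}

```text
t: 15.08
eef_pos: [397.4, -287.7, 211.1]
tcp_rot: [3.141, 0.001, 1.403]
ft_force: [-0.4, 0.1, -0.1]
opening: 0.997
grip_force: 0.0
```

Emit:
{"name": "arm_command", "arguments": {
  "delta_pos": [
    [0,0,0],
    [0,0,0],
    [0,0,-0.04],
    [0,0,-0.1],
    [0,0,-0.14]
  ],
  "delta_rot": [
    [0,0,0],
    [0,0,0],
    [0,0,0],
    [0,0,0],
    [0,0,0]
  ],
  "claw": [0,0,0,0,0]
}}

```text
t: 15.5
eef_pos: [398.8, -283.0, 175.1]
tcp_rot: [3.142, -0.0, 1.398]
ft_force: [0.2, -0.5, -0.7]
opening: 1.002
grip_force: 0.0
```

```bash
python3 - <<'E'
from ov import *
s=state();x,y,z=s['eef_pos'];print(x,y,z,s['tcp_rot'])
im=snap('side','s6.png')
m=(531.2,155)
L=[circ(*m,64,30),circ(*m,15,21),rect(*m,38,-.04,82,82)]
a=draw(im,'side',L,4,190,40,310,180)[:600]
b=draw(im,'side',L,5,230,175,310,265)
o=np.zeros((600,800,3),'uint8');o[:560,:400]=a[:,:400];o[:450,400:800]=b
cv2.imwrite('pics/ov6.png',o)
E
```

```text
398.7543175514254 -282.95106126838783 175.06065750871497 [ 3.14153904e+00 -1.60325208e-04  1.39846837e+00]
```

View pics/ov6.png

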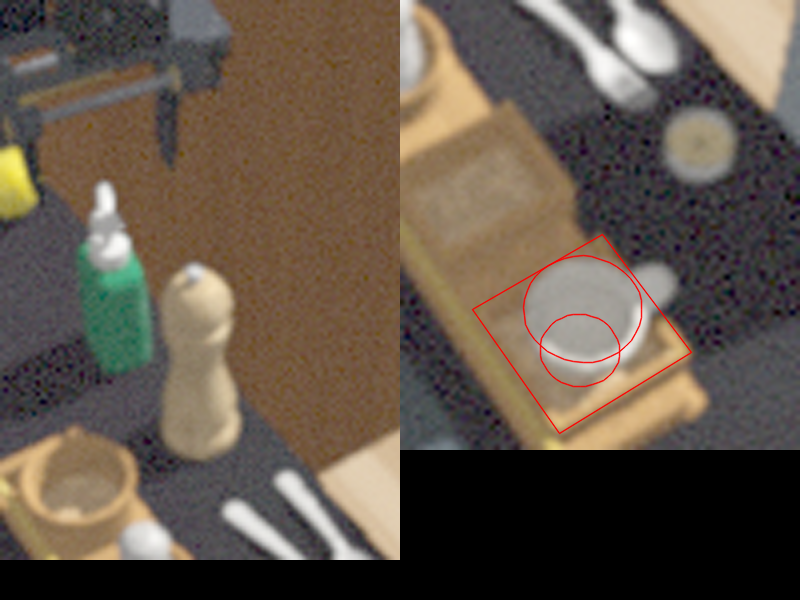

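Emit:
{"name": "arm_command", "arguments": {
  "delta_pos": [
    [0,0,-0.08],
    [0,0,-0.18],
    [0,0,-0.29],
    [0,0,-0.38],
    [0,0,-0.434]
  ],
  "delta_rot": [
    [0,0,0],
    [0,0,0],
    [0,0,0],
    [0,0,0],
    [0,0,0]
  ],
  "claw": [0,0,0,0,0]
}}

```text
t: 15.97
eef_pos: [398.6, -282.9, 65.6]
tcp_rot: [-3.14, -0.001, 1.399]
ft_force: [0.3, -0.7, -0.0]
opening: 1.001
grip_force: 0.0
```

Emit:
{"name": "arm_command", "arguments": {
  "delta_pos": [
    [0,0,0],
    [0,0,0],
    [0,0,0],
    [0,0,0],
    [0,0,0]
  ],
  "delta_rot": [
    [0,0,0],
    [0,0,0],
    [0,0,0],
    [0,0,0],
    [0,0,0]
  ],
  "claw": [0.3,0.5,0.6,1,1]
}}

```text
t: 16.38
eef_pos: [399.0, -284.6, 68.0]
tcp_rot: [3.14, 0.001, 1.399]
ft_force: [0.2, -0.4, -0.3]
opening: 0.707
grip_force: 0.0
```

Emit:
{"name": "arm_command", "arguments": {
  "delta_pos": [
    [0,0,0],
    [0,0,0],
    [0,0,0],
    [0,0,0],
    [0,0,0]
  ],
  "delta_rot": [
    [0,0,0],
    [0,0,0],
    [0,0,0],
    [0,0,0],
    [0,0,0]
  ],
  "claw": [1,1,1,1,1]
}}

```text
t: 16.8
eef_pos: [398.6, -284.5, 67.0]
tcp_rot: [3.141, 0.0, 1.4]
ft_force: [0.2, 0.4, 2.8]
opening: 0.434
grip_force: 29.9
```

Emit:
{"name": "arm_command", "arguments": {
  "delta_pos": [
    [0,0,0.03],
    [0,0,0.1],
    [0,0,0.2],
    [0,0,0.3],
    [0,0,0.4]
  ],
  "delta_rot": [
    [0,0,0],
    [0,0,0],
    [0,0,0],
    [0,0,0],
    [0,0,0]
  ],
  "claw": [1,1,1,1,1]
}}

```text
t: 17.22
eef_pos: [398.1, -284.1, 168.2]
tcp_rot: [-3.141, -0.001, 1.399]
ft_force: [1.3, -0.6, -3.3]
opening: 0.438
grip_force: 29.9
```

Emit:
{"name": "arm_command", "arguments": {
  "delta_pos": [
    [0,0,0.09],
    [0,0,0.18],
    [0,0,0.27],
    [0,0,0.34],
    [0,0,0.36]
  ],
  "delta_rot": [
    [0,0,0],
    [0,0,0],
    [0,0,0],
    [0,0,0],
    [0,0,0]
  ],
  "claw": [1,1,1,1,1]
}}

```text
t: 17.63
eef_pos: [398.9, -284.7, 259.6]
tcp_rot: [3.139, 0.002, 1.4]
ft_force: [0.4, 0.5, -3.2]
opening: 0.437
grip_force: 29.9
```

Emit:
{"name": "arm_command", "arguments": {
  "delta_pos": [
    [0.02,0.06,0],
    [0.05,0.14,0],
    [0.09,0.24,0],
    [0.13,0.35,0],
    [0.171,0.453,0]
  ],
  "delta_rot": [
    [0,0,-0.05],
    [0,0,-0.11],
    [0,0,-0.17],
    [0,0,-0.24],
    [0,0,-0.31]
  ],
  "claw": [1,1,1,1,1]
}}

```text
t: 18.05
eef_pos: [440.9, -169.8, 256.2]
tcp_rot: [-3.14, 0.0, 0.907]
ft_force: [0.8, -0.1, -2.5]
opening: 0.435
grip_force: 29.9
```

Emit:
{"name": "arm_command", "arguments": {
  "delta_pos": [
    [0.04,0.1,0],
    [0.07,0.19,0],
    [0.11,0.28,0],
    [0.14,0.37,0],
    [0.171,0.453,0]
  ],
  "delta_rot": [
    [0,0,-0.06],
    [0,0,-0.12],
    [0,0,-0.18],
    [0,0,-0.25],
    [0,0,-0.31]
  ],
  "claw": [1,1,1,1,1]
}}

```text
t: 18.47
eef_pos: [483.8, -56.5, 256.1]
tcp_rot: [-3.141, 0.001, 0.42]
ft_force: [0.0, -0.6, -3.2]
opening: 0.433
grip_force: 29.9
```

Emit:
{"name": "arm_command", "arguments": {
  "delta_pos": [
    [0.04,0.1,0],
    [0.08,0.21,0],
    [0.12,0.32,0],
    [0.15,0.41,0],
    [0.172,0.452,0]
  ],
  "delta_rot": [
    [0,0,-0.06],
    [0,0,-0.12],
    [0,0,-0.18],
    [0,0,-0.25],
    [0,0,-0.296]
  ],
  "claw": [1,1,1,1,1]
}}

```text
t: 18.88
eef_pos: [526.9, 57.5, 256.0]
tcp_rot: [-3.141, 0.002, -0.044]
ft_force: [-0.1, 0.5, -2.2]
opening: 0.438
grip_force: 29.9
```

Emit:
{"name": "arm_command", "arguments": {
  "delta_pos": [
    [0,0,-0.04],
    [0,0,-0.13],
    [0,0,-0.24],
    [0,0,-0.36],
    [0,0,-0.46]
  ],
  "delta_rot": [
    [0,0,0],
    [0,0,0],
    [0,0,0],
    [0,0,0],
    [0,0,0]
  ],
  "claw": [1,1,1,1,1]
}}

```text
t: 19.3
eef_pos: [525.6, 54.4, 139.3]
tcp_rot: [3.141, 0.002, -0.037]
ft_force: [1.0, -0.4, -2.7]
opening: 0.437
grip_force: 29.9
```

Emit:
{"name": "arm_command", "arguments": {
  "delta_pos": [
    [0,0,-0.04],
    [0,0,-0.06],
    [0,0,-0.08],
    [0,0,-0.08],
    [0,0,-0.08]
  ],
  "delta_rot": [
    [0,0,0],
    [0,0,0],
    [0,0,0],
    [0,0,0],
    [0,0,0]
  ],
  "claw": [1,1,1,1,1]
}}

```text
t: 19.72
eef_pos: [527.5, 54.9, 122.7]
tcp_rot: [3.142, -0.001, -0.039]
ft_force: [0.1, 0.4, -2.5]
opening: 0.433
grip_force: 29.9
```

```bash
python3 - <<'E'
from ov import *
s=state();x,y,z=s['eef_pos'];print(x,y,z,s['tcp_rot'])
im=snap('side','s7.png')
w=s['tcp_rot'][2]
L=[rect(x,y,z-67,-.04,60,42),rect(527,55,50,-.04,70,54),rect(527,55,50,-.04,82,66)]
a=draw(im,'side',L,7,205,140,290,225)[:600]
cv2.imwrite('pics/ov7.png',a)
E
```

```text
527.4764075366702 54.91833739715996 122.73247612307576 [ 3.14152501e+00 -1.33407061e-03 -3.90549339e-02]
```

View pics/ov7.png

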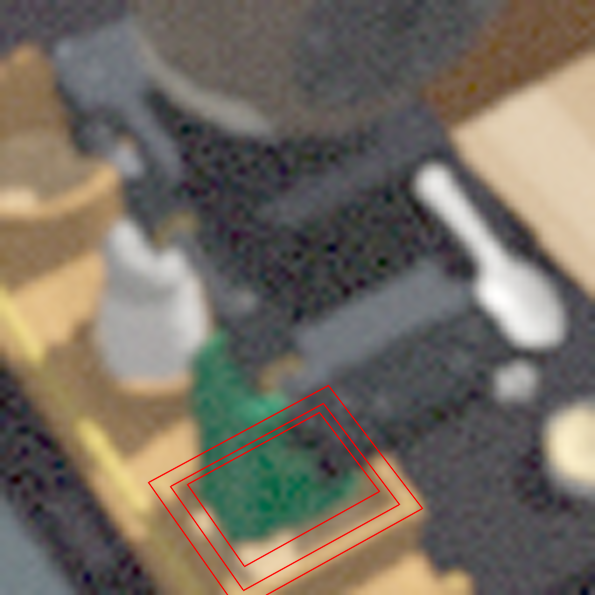

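Emit:
{"name": "arm_command", "arguments": {
  "delta_pos": [
    [-0.004,0,-0.02],
    [-0.004,0,-0.04],
    [-0.004,0,-0.06],
    [-0.004,0,-0.07],
    [-0.004,0,-0.07]
  ],
  "delta_rot": [
    [0,0,0],
    [0,0,0],
    [0,0,0],
    [0,0,0],
    [0,0,0]
  ],
  "claw": [1,1,1,1,1]
}}

```text
t: 20.18
eef_pos: [525.7, 55.0, 103.7]
tcp_rot: [3.141, 0.001, -0.039]
ft_force: [0.1, 0.2, -2.1]
opening: 0.434
grip_force: 29.9
```

Bottom is at z≈37, inside the box with no contact; continuing down.

Emit:
{"name": "arm_command", "arguments": {
  "delta_pos": [
    [0,0,-0.02],
    [0,0,-0.04],
    [0,0,-0.06],
    [0,0,-0.08],
    [0,0,-0.085]
  ],
  "delta_rot": [
    [0,0,0],
    [0,0,0],
    [0,0,0],
    [0,0,0],
    [0,0,0]
  ],
  "claw": [1,1,1,1,1]
}}

```text
t: 20.6
eef_pos: [525.7, 55.0, 82.2]
tcp_rot: [3.141, 0.001, -0.039]
ft_force: [-0.7, 0.2, -2.3]
opening: 0.438
grip_force: 29.9
```

Emit:
{"name": "arm_command", "arguments": {
  "delta_pos": [
    [0,0,-0.003],
    [0,0,-0.006],
    [0,0,-0.009],
    [0,0,-0.009],
    [0,0,-0.009]
  ],
  "delta_rot": [
    [0,0,0],
    [0,0,0],
    [0,0,0],
    [0,0,0],
    [0,0,0]
  ],
  "claw": [1,1,1,1,1]
}}

```text
t: 21.02
eef_pos: [526.0, 55.0, 82.0]
tcp_rot: [3.141, -0.001, -0.039]
ft_force: [-4.6, -1.6, 11.7]
opening: 0.434
grip_force: 30.0
```

Emit:
{"name": "arm_command", "arguments": {
  "delta_pos": [
    [0,0,0.003],
    [0,0,0.003],
    [0,0,0.003],
    [0,0,0.003],
    [0,0,0.003]
  ],
  "delta_rot": [
    [0,0,0],
    [0,0,0],
    [0,0,0],
    [0,0,0],
    [0,0,0]
  ],
  "claw": [0.5,0.4,0.3,0.3,0.3]
}}

```text
t: 21.43
eef_pos: [526.1, 55.1, 81.6]
tcp_rot: [3.141, -0.0, -0.039]
ft_force: [0.2, -1.3, -0.5]
opening: 0.684
grip_force: 0.0
```

Emit:
{"name": "arm_command", "arguments": {
  "delta_pos": [
    [0,0,0],
    [0,0,0.06],
    [0,0,0.2],
    [0,0,0.35],
    [0,0,0.5]
  ],
  "delta_rot": [
    [0,0,0],
    [0,0,0],
    [0,0,0],
    [0,0,0],
    [0,0,0]
  ],
  "claw": [0.3,0.3,0.3,0.3,0.3]
}}

```text
t: 21.85
eef_pos: [525.6, 55.1, 207.9]
tcp_rot: [3.141, 0.001, -0.039]
ft_force: [-0.1, -0.7, -0.4]
opening: 0.701
grip_force: 0.0
```

Emit:
{"name": "arm_command", "arguments": {
  "delta_pos": [
    [-0.04,-0.06,0.02],
    [-0.09,-0.15,0.04],
    [-0.15,-0.25,0.04],
    [-0.21,-0.36,0.04],
    [-0.263,-0.451,0.04]
  ],
  "delta_rot": [
    [0,0,0],
    [0,0,0],
    [0,0,0],
    [0,0,0],
    [0,0,0]
  ],
  "claw": [0,0,0,0,0]
}}

```text
t: 22.27
eef_pos: [459.3, -58.8, 216.8]
tcp_rot: [3.141, -0.0, -0.039]
ft_force: [0.1, -1.3, -0.3]
opening: 0.97
grip_force: 0.0
```

Emit:
{"name": "arm_command", "arguments": {
  "delta_pos": [
    [-0.06,-0.1,0],
    [-0.13,-0.22,0],
    [-0.2,-0.34,0],
    [-0.25,-0.42,0],
    [-0.263,-0.45,0]
  ],
  "delta_rot": [
    [0,0,0],
    [0,0,0],
    [0,0,0],
    [0,0,0],
    [0,0,0]
  ],
  "claw": [0,0,0,0,0]
}}

```text
t: 22.68
eef_pos: [393.1, -172.1, 216.7]
tcp_rot: [3.141, 0.0, -0.042]
ft_force: [0.9, 0.4, -0.4]
opening: 0.999
grip_force: 0.0
```

Emit:
{"name": "arm_command", "arguments": {
  "delta_pos": [
    [0,0,0],
    [0,0,0],
    [0,0,-0.04],
    [0,0,-0.08],
    [0,0,-0.1]
  ],
  "delta_rot": [
    [0,0,0],
    [0,0,0],
    [0,0,0],
    [0,0,0],
    [0,0,0]
  ],
  "claw": [0,0,0,0,0]
}}

```text
t: 23.1
eef_pos: [394.9, -168.9, 190.8]
tcp_rot: [-3.141, 0.001, -0.038]
ft_force: [-0.4, 0.2, -0.5]
opening: 1.0
grip_force: 0.0
```

```bash
python3 - <<'E'
from ov import *
s=state();x,y,z=s['eef_pos'];print(x,y,z,s['tcp_rot'])
im=snap('side','s8.png');t=snap('top','t8.png')
m=(531.2,155)
L=[rect(526,55,z_,-.04,60,42) for z_ in(15,113)]+[circ(*m,64,30),rect(*m,60,-.04,24,14,-42)]
a=draw(im,'side',[],4,195,90,310,240)[:600]
b=draw(t,'top',L,6,168,130,224,195)
o=np.zeros((600,800,3),'uint8');o[:600,:460]=a;o[:390,461:797]=b
cv2.imwrite('pics/ov8.png',o)
E
```

```text
394.94832561007894 -168.94212412691678 190.81975432045854 [-3.14106857e+00  7.53293507e-04 -3.77296821e-02]
```

View pics/ov8.png

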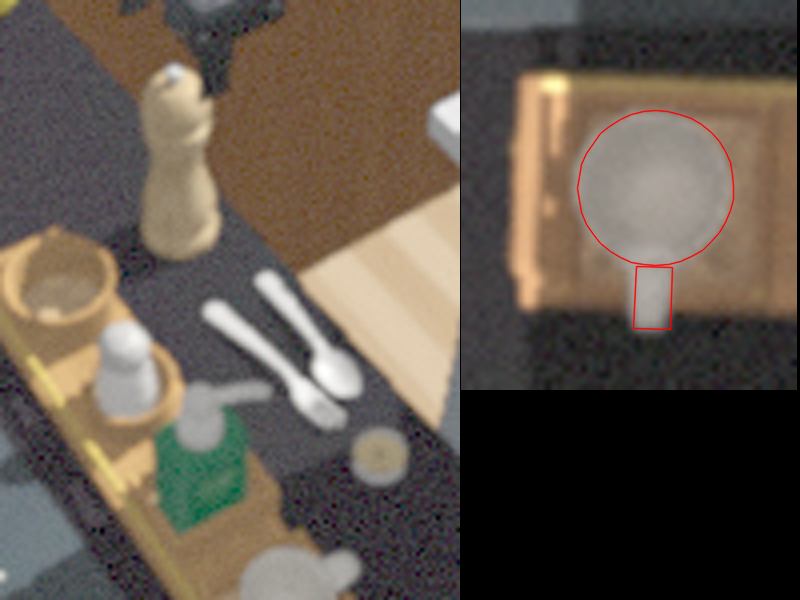

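Emit:
{"name": "arm_command", "arguments": {
  "delta_pos": [
    [0,0,-0.06],
    [0,0,-0.13],
    [0,0,-0.2],
    [0,0,-0.26],
    [0,0,-0.279]
  ],
  "delta_rot": [
    [0,0,0],
    [0,0,0],
    [0,0,0],
    [0,0,0],
    [0,0,0]
  ],
  "claw": [0,0,0,0,0]
}}

```text
t: 23.62
eef_pos: [394.5, -169.5, 120.7]
tcp_rot: [-3.141, 0.002, -0.039]
ft_force: [-0.1, -0.0, -0.3]
opening: 0.997
grip_force: 0.0
```

Emit:
{"name": "arm_command", "arguments": {
  "delta_pos": [
    [0,0,0],
    [0,0,0],
    [0,0,0],
    [0,0,0],
    [0,0,0]
  ],
  "delta_rot": [
    [0,0,0],
    [0,0,0],
    [0,0,0],
    [0,0,0],
    [0,0,0]
  ],
  "claw": [0.3,0.4,0.5,1,1]
}}

```text
t: 24.03
eef_pos: [394.8, -170.3, 122.6]
tcp_rot: [3.141, -0.001, -0.039]
ft_force: [0.2, 0.6, -0.3]
opening: 0.708
grip_force: 0.0
```

Emit:
{"name": "arm_command", "arguments": {
  "delta_pos": [
    [0,0,0],
    [0,0,0],
    [0,0,0],
    [0,0,0],
    [0,0,0]
  ],
  "delta_rot": [
    [0,0,0],
    [0,0,0],
    [0,0,0],
    [0,0,0],
    [0,0,0]
  ],
  "claw": [1,1,1,1,1]
}}

```text
t: 24.45
eef_pos: [394.7, -170.3, 122.1]
tcp_rot: [3.141, -0.0, -0.039]
ft_force: [0.5, 1.1, 3.2]
opening: 0.495
grip_force: 30.0
```

Emit:
{"name": "arm_command", "arguments": {
  "delta_pos": [
    [0,0,0.03],
    [0,0,0.1],
    [0,0,0.18],
    [0,0,0.26],
    [0,0,0.32]
  ],
  "delta_rot": [
    [0,0,0],
    [0,0,0],
    [0,0,0],
    [0,0,0],
    [0,0,0]
  ],
  "claw": [1,1,1,1,1]
}}

```text
t: 24.87
eef_pos: [394.5, -170.2, 203.6]
tcp_rot: [3.141, -0.0, -0.039]
ft_force: [0.3, -0.3, -2.4]
opening: 0.495
grip_force: 30.0
```

Emit:
{"name": "arm_command", "arguments": {
  "delta_pos": [
    [0.06,0.01,0],
    [0.16,0.03,0],
    [0.28,0.06,0],
    [0.4,0.08,0],
    [0.499,0.101,0]
  ],
  "delta_rot": [
    [0,0,0],
    [0,0,0],
    [0,0,0],
    [0,0,0],
    [0,0,0]
  ],
  "claw": [1,1,1,1,1]
}}

```text
t: 25.28
eef_pos: [520.8, -144.5, 202.2]
tcp_rot: [3.141, -0.0, -0.039]
ft_force: [0.0, 0.3, -2.5]
opening: 0.489
grip_force: 30.0
```

Emit:
{"name": "arm_command", "arguments": {
  "delta_pos": [
    [0,0,-0.01],
    [0,0,-0.03],
    [0,0,-0.05],
    [0,0,-0.07],
    [0,0,-0.07]
  ],
  "delta_rot": [
    [0,0,0],
    [0,0,0],
    [0,0,0],
    [0,0,0],
    [0,0,0]
  ],
  "claw": [1,1,1,1,1]
}}

```text
t: 25.7
eef_pos: [518.1, -145.0, 183.4]
tcp_rot: [-3.141, 0.002, -0.04]
ft_force: [-0.1, -0.5, -2.0]
opening: 0.491
grip_force: 30.0
```

Emit:
{"name": "arm_command", "arguments": {
  "delta_pos": [
    [0,0,-0.01],
    [0,0,-0.03],
    [0,0,-0.05],
    [0,0,-0.07],
    [0,0,-0.08]
  ],
  "delta_rot": [
    [0,0,0],
    [0,0,0],
    [0,0,0],
    [0,0,0],
    [0,0,0]
  ],
  "claw": [1,1,1,1,1]
}}

```text
t: 26.12
eef_pos: [519.0, -144.9, 163.6]
tcp_rot: [-3.141, 0.001, -0.039]
ft_force: [1.3, 0.8, -2.5]
opening: 0.492
grip_force: 30.0
```

Emit:
{"name": "arm_command", "arguments": {
  "delta_pos": [
    [0,0,-0.015],
    [0,0,-0.03],
    [0,0,-0.045],
    [0,0,-0.06],
    [0,0,-0.06]
  ],
  "delta_rot": [
    [0,0,0],
    [0,0,0],
    [0,0,0],
    [0,0,0],
    [0,0,0]
  ],
  "claw": [1,1,1,1,1]
}}

```text
t: 26.53
eef_pos: [519.0, -144.8, 148.7]
tcp_rot: [-3.141, 0.001, -0.039]
ft_force: [-0.7, -0.0, -3.0]
opening: 0.495
grip_force: 30.0
```

```bash
python3 -c "
from cell import *
s=state();print(s['eef_pos'],s['ft_force'],s['moment'],s['tcp_rot'])"
```

```text
[ 519.03388519 -144.82582627  148.65004179] [-0.67491491 -0.03967238 -3.03211422] [-0.04667863  0.20855555  0.02504944] [-3.14131734e+00  9.59618760e-04 -3.92494573e-02]
```

Free inside the bore; on to the floor.

Emit:
{"name": "arm_command", "arguments": {
  "delta_pos": [
    [0,0,-0.015],
    [0,0,-0.03],
    [0,0,-0.04],
    [0,0,-0.046],
    [0,0,-0.046]
  ],
  "delta_rot": [
    [0,0,0],
    [0,0,0],
    [0,0,0],
    [0,0,0],
    [0,0,0]
  ],
  "claw": [1,1,1,1,1]
}}

```text
t: 26.95
eef_pos: [519.2, -144.9, 137.5]
tcp_rot: [-3.141, 0.001, -0.039]
ft_force: [-0.1, 0.5, -2.3]
opening: 0.493
grip_force: 30.0
```

Emit:
{"name": "arm_command", "arguments": {
  "delta_pos": [
    [0,0,-0.003],
    [0,0,-0.006],
    [0,0,-0.01],
    [0,0,-0.01],
    [0,0,-0.01]
  ],
  "delta_rot": [
    [0,0,0],
    [0,0,0],
    [0,0,0],
    [0,0,0],
    [0,0,0]
  ],
  "claw": [1,1,1,1,1]
}}

```text
t: 27.37
eef_pos: [520.2, -145.2, 137.0]
tcp_rot: [3.141, -0.003, -0.039]
ft_force: [-2.1, 1.4, 11.5]
opening: 0.496
grip_force: 30.0
```

Emit:
{"name": "arm_command", "arguments": {
  "delta_pos": [
    [0,0,0.004],
    [0,0,0.004],
    [0,0,0.004],
    [0,0,0.004],
    [0,0,0.004]
  ],
  "delta_rot": [
    [0,0,0],
    [0,0,0],
    [0,0,0],
    [0,0,0],
    [0,0,0]
  ],
  "claw": [0.45,0.35,0.2,0.1,0]
}}

```text
t: 27.78
eef_pos: [519.2, -145.0, 136.3]
tcp_rot: [3.142, 0.0, -0.039]
ft_force: [-0.3, -0.4, 0.5]
opening: 0.775
grip_force: 0.0
```

Emit:
{"name": "arm_command", "arguments": {
  "delta_pos": [
    [0,0,0],
    [0,0,0.06],
    [0,0,0.2],
    [0,0,0.35],
    [0,0,0.5]
  ],
  "delta_rot": [
    [0,0,0],
    [0,0,0],
    [0,0,0],
    [0,0,0],
    [0,0,0]
  ],
  "claw": [0,0,0,0,0]
}}

```text
t: 28.2
eef_pos: [518.9, -144.8, 262.6]
tcp_rot: [-3.141, 0.001, -0.039]
ft_force: [1.2, 0.4, 0.3]
opening: 0.998
grip_force: 0.0
```

Emit:
{"name": "arm_command", "arguments": {
  "delta_pos": [
    [-0.05,-0.08,0],
    [-0.12,-0.2,0],
    [-0.2,-0.33,0],
    [-0.28,-0.47,0],
    [-0.36,-0.6,0]
  ],
  "delta_rot": [
    [0,0,0],
    [0,0,0],
    [0,0,0],
    [0,0,0],
    [0,0,0]
  ],
  "claw": [0,0,0,0,0]
}}

```text
t: 28.62
eef_pos: [428.2, -296.3, 261.5]
tcp_rot: [3.141, -0.0, -0.039]
ft_force: [0.4, -0.4, 0.2]
opening: 0.999
grip_force: 0.0
```

Emit:
{"name": "arm_command", "arguments": {
  "delta_pos": [
    [0,-0.12,0],
    [0,-0.25,0],
    [0,-0.35,0],
    [0,-0.4,0],
    [0,-0.4,0]
  ],
  "delta_rot": [
    [0,0,0],
    [0,0,0],
    [0,0,0],
    [0,0,0],
    [0,0,0]
  ],
  "claw": [0,0,0,0,0]
}}

```text
t: 29.03
eef_pos: [429.0, -396.8, 260.7]
tcp_rot: [-3.141, 0.0, -0.041]
ft_force: [-0.2, 0.3, -0.5]
opening: 1.002
grip_force: 0.0
```

```bash
cat > chk.py <<'E'
from ov import *
s=state();print(s['eef_pos'],s['t'],s['ft_force'])
t=snap('top','t9.png').astype(int);sd=snap('side','s9.png').astype(int)
def cen(im,n,p,r,f):
    u,v=proj(n,p).round().astype(int);w=im[v-r:v+r+1,u-r:u+r+1];m=f(w);yy,xx=np.nonzero(m)
    return (u-r+xx.mean()).round(1),(v-r+yy.mean()).round(1),len(xx),'exp',proj(n,p)
gray=lambda w:(w.min(2)>110)&(w.max(2)-w.min(2)<40)
green=lambda w:(w[...,1]>w[...,0]+12)&(w[...,1]>30)
for n,im in(('top',t),('side',sd)):
    print(n,'salt dome',cen(im,n,(523.3,-44.5,95),7,gray))
    print(n,'pep knob',cen(im,n,(519.5,-145,183),5,gray))
    print(n,'soap',cen(im,n,(526,55,64),22,green))
E
python3 chk.py
```

```text
[ 428.95023392 -396.84566768  260.70755323] 29.0333 [-0.24076741  0.31874451 -0.51469062]
top salt dome (np.float64(288.7), np.float64(162.7), 159, 'exp', array([287.8, 161.1]))
top pep knob (np.float64(341.4), np.float64(157.4), 27, 'exp', array([339.9, 156.3]))
top soap (np.float64(244.9), np.float64(161.3), 258, 'exp', array([243.5, 162.5]))
side salt dome (np.float64(226.7), np.float64(175.2), 85, 'exp', array([225.2, 175. ]))
side pep knob (np.float64(204.0), np.float64(128.3), 18, 'exp', array([203.9, 129.4]))
side soap (np.float64(244.8), np.float64(207.8), 471, 'exp', array([245.4, 207.4]))
```

```bash
python3 -c "
from cell import *
print(job_done())"
```

```text
the job is handed in; nothing more can be done
None
```

I set the mug, salt, pepper and soap down in their own holders and handed the job in at about 29 s. Contact forces showed each on its holder floor and a last camera check had salt, pepper and soap within about 2 pixels of expected; the mug was last seen seated with its handle out through the slot. No verdict came back.

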